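# Tip the markers into the pen tray under the desk shelf

## Task

Take the white caddy by its black handle and tip its three markers out into the blue pen tray under the low clear shelf, going in from the shelf's robot side. Do not touch the markers with the gripper, do not knock the caddy or the arm against the shelf, and leave the other things on the desk where they are. Then stand the empty caddy upright in the middle of the cork mat and let go of it.

Things in the scene. Friction and masses are not known exactly. Their poses are not given: they have to be found in the camera images.
- caddy: White open caddy, 120 g, loose. Origin: underside, on the centre line; x to the pouring lip, black handle to -x, z up. Floor 4 mm thick, flat from x = -49 to 25 mm, then a 15 degree ramp up to the lip (x = 70, z = 16); no front wall. 133 mm wide (y), inside 125. Back wall (x = -49) and sides 55 mm high, sides 36 mm high from x = 30 to 70.
- caddy_handle (a point): Grip point on the caddy's handle, at x = -115, z = 43 mm in the caddy's frame, with the caddy's axes. The handle is a straight bar 20 mm wide (y) and 20 mm tall, running from x = -49 to -155 mm, z = 33 to 53 mm.
- caddy_lip (a point): Middle of the upper edge of the caddy's pouring lip, at x = 70, z = 16 mm in the caddy's frame, with the caddy's axes. The markers roll out over it once the caddy is tilted nose-down clearly more than 15 degrees; 30 to 35 degrees empties it.
- marker1: Whiteboard marker, a white round barrel 115 mm long and 20 mm across with a red cap, 18 g; origin at its middle, its y axis along the barrel towards the cap. At the start all three lie side by side across the caddy's floor, barrels parallel to the caddy's y axis, and they roll freely.
- marker2: Whiteboard marker, a white round barrel 115 mm long and 20 mm across with a black cap, 18 g; origin at its middle, its y axis along the barrel towards the cap. At the start all three lie side by side across the caddy's floor, barrels parallel to the caddy's y axis, and they roll freely.
- marker3: Whiteboard marker, a white round barrel 115 mm long and 20 mm across with a green cap, 18 g; origin at its middle, its y axis along the barrel towards the cap. At the start all three lie side by side across the caddy's floor, barrels parallel to the caddy's y axis, and they roll freely.
- riser: Fixed shelf: a clear board with blue edges, 190 mm deep (x), 400 wide (y), 12 thick, on white side panels 12 mm thick; open front (-x, to the robot) and back. Origin on the desk below the board's centre. Board's underside 160 mm above the desk, front edge at x = -95 mm. A black clock 45 mm tall stands on its top at x = 52 to 88, y = 70 to 170 mm.
- shelf_edge (a point): Middle of the lower front edge of the shelf board, 160 mm above the desk, with the riser's axes.
- pen_tray: Blue pen tray fixed on the desk under the shelf, in its left or right half, aligned with the riser's axes. Origin at the centre of its underside. Outside 120 mm (x) by 176 mm (y), walls 4 mm, floor 5 mm; front wall (-x, towards the robot) 25 mm high, side walls 35 mm, back wall 50 mm. Its front wall stands 50 mm behind the shelf's front edge.
- calculator: Grey calculator fixed in the other half under the shelf, 130 x 100 mm, about 21 mm high; origin at the centre of its underside.
- mat: Cork mat fixed on the desk, 220 x 220 mm, 4 mm thick; origin at the centre of its underside. The caddy ends here, facing any way.
- mug: Blue ceramic mug, 82 mm across, 95 mm tall, handle at its +y; origin at the centre of its underside. A bystander.
- tape_measure: Yellow tape measure, 75 x 45 x 70 mm; origin at the centre of its underside. A bystander.
- notebook: Red pocket notebook with a dark elastic band, 100 x 150 mm, 12 mm thick, lying between the robot and the shelf; origin at the centre of its underside, long axis y. A bystander.
Not all that is in view belongs to the job. Leave any orange, purple or turquoise look-alike of the marker3 alone.

How it is judged:
On the way:
1. all three markers lie in the pen tray (x of marker1 in the frame of pen_tray between -0.056 and 0.056 m and y of marker1 in the frame of pen_tray between -0.07 and 0.07 m and z of marker1 in the frame of pen_tray between 0.008 and 0.045 m and x of marker2 in the frame of pen_tray between -0.056 and 0.056 m and y of marker2 in the frame of pen_tray between -0.07 and 0.07 m and z of marker2 in the frame of pen_tray between 0.008 and 0.045 m and x of marker3 in the frame of pen_tray between -0.056 and 0.056 m and y of marker3 in the frame of pen_tray between -0.07 and 0.07 m and z of marker3 in the frame of pen_tray between 0.008 and 0.045 m), for 0.2 s.
At the end, for the whole second after the job is handed in: The three markers lie at rest inside the pen tray (middles within 56 mm front to back and 70 mm sideways of its middle, below 45 mm); the caddy stands on the cork mat, upright within 0.08 rad, origin within 70 mm of the mat's centre, at rest and released (all of step 1 and linear speed of each of marker1, marker2, marker3 below 0.03 m/s and horizontal distance between caddy and mat below 0.07 m and angle between caddy's own z axis and vertical below 0.08 rad and z of caddy in the frame of mat below 0.008 m and contact force between caddy and mat above 0.3 N and linear speed of caddy below 0.02 m/s); the robot touches nothing.
It fails at once if the gripper's fingers touch a marker (contact force between the fingers and marker1 above 0.5 N or contact force between the fingers and marker2 above 0.5 N or contact force between the fingers and marker3 above 0.5 N).
It fails at once if the caddy or the robot knocks the shelf with more than 6 N (contact force between any of caddy, the arm, the fingers and riser above 6 N).
It fails at once if a bystander (mug, tape measure, notebook) is moved more than 30 mm (distance of any of mug, tape_measure, notebook from where it was at the start of the episode above 0.03 m).
It also fails if it takes over 58 s, if anything falls off the work surface, if the arm or the gripper's body presses on something with over 40 N, if the wrist force passes 120 N, or if a joint passes its speed limit or range.

## Robot

A 7-joint arm with a two-finger parallel gripper is mounted at the origin on the work surface. World frame = base frame: x ahead of the robot, y to its left, z up, the work surface at z = 0. Lengths are in m, angles in rad, forces in N, time in s.
With the tool pointing down it reaches from about 0.425 to 0.875 m from the base axis. Payload 4.7 kg.
Tool frame: the origin (TCP) lies between the finger pads; the fingertips stand 14 mm ahead of it and the grasp point (between the pads) lies 5 mm behind it; z points along the fingers, y is the line along which they close (so a half turn about z gives the same grasp; the last joint's range is limited). The gripper opens to 87 mm and grips with 3 to 60 N. Pads are 19 mm wide; open, the fingers measure 117 mm over their backs; the gripper's body (75 mm by 190 mm) begins 51 mm behind the grasp point.
Start: joints at [-1.185, 0.321, -0.07, 1.45, 0.023, 1.371, -0.057], TCP at [0.236, 0.606, 0.237] pointing down, gripper open.
Joint ranges: [-2.86, 2.86], [-0.3, 2.09], [-1.38, 1.24], [0.06, 2.45], [-1.56, 4.7], [0.09, 2.05], [-2.69, 2.69]. Speed limits (rad/s): [2.57, 2.57, 3.14, 3.14, 3.14, 3.14, 3.14].

## Interface

Orientations are given as a rotation vector (axis times angle).
In Python, from bench import ctrl gives the robot as it stands.
- The arm moves only by the tool step_arm, never from a script. Its argument "commands" is a list of rows, each an object with "travel": the shift along the tool's x, y, z in m, a list of three; "turn": the turn, a rotation vector about the tool's x, y, z in degrees, a list of three. A call has 1 to 5 rows; each row is the pose to reach, as a shift and turn from the pose commanded when the call began, along the tool's axes at that moment; what a row does not reach only later rows make up. A row lasts 1/10 s, in which the tool goes at most 50 mm and 8.59 degrees, less where a joint would pass 70% of its speed; a pose out of reach is approached as far as the arm can. A call with a gripper value outside its range is refused whole. "gripper" is the opening, from 0 (shut) to 1 (fully open), set as the call begins (left out, the last holds). The fingers move at their own pace and stop on an object; "force" is the grip in N (left out, the last holds). Time passes only in rows, so rows that repeat a pose let the fingers close. It gives the time, the measured TCP pose, the force, the opening and the grip force at its end, in the units of the state.
- ctrl.get_state(): the state, without advancing time (a new reading comes with each control period).
- ctrl.get_image(name): name is "side" or "top"; returns the picture (480x640x3 uint8, red, green, blue); there is no depth.
- ctrl.camera_model(name): a dict with "fx", "fy", "cx", "cy" (pixels), "R" (3x3) and "t" (3): a world point X has camera coordinates R X + t. Camera axes: x right, y down, z forward; pixel columns grow to the right and rows downward; lengths in m; the calibration is good to about 2 mm. A picture is of the moment at which its call begins. camera_model takes no time and is no camera call.
- ctrl.close_job(): hands the job in; it is judged then, once.
The state is a dict: "time": time; "joint_positions": joint angles; "qd": joint speeds; "joint_torque": joint torques, N m; "position": TCP position; "tool_rot": TCP orientation; "ft_force": force on the tool from outside, world axes, zero at the start; "torque": the same for the moment, N m; "grip_width": opening from 0.0 (shut) to 1.0 (fully open); "grip_force": force on a finger pad.
Only numpy, scipy, OpenCV 4.12 (cv2) and the standard library are available. Lean on these libraries where they do the work, as an engineer would, in place of code of your own. Each camera call takes 0.05 s, during which the arm holds its last target. There are 200 camera calls.

## Working session

There is one attempt and no reset: what is moved stays moved. The work goes in short steps, Python scripts to look and compute and a tool call to move; the robot and the scene stay as the last step left them, time stands still between calls to the robot, and variables do not carry over. Pictures are saved under pics/ and viewed, at most 10 in all, crops included, and the job is handed in when it is done.

Besides the shell and the picture viewer there is one more tool, called after "Emit:" by a JSON object that holds its "method" and its "body". step_arm: Moves the arm, as the interface text tells. Its arguments: {"type":"object","properties":{"commands":{"type":"array"},"gripper":{"type":"number"},"force":{"type":"number"}},"required":["commands"]}

```bash
ls; mkdir -p pics; python3 - <<'E'
from bench import ctrl
import cv2,json
for n in("side","top"):
    cv2.imwrite(f"pics/{n}0.png",ctrl.get_image(n)[:,:,::-1]); m=ctrl.camera_model(n); print(n,m)
s=ctrl.get_state(); print(s)
E
```

```text
pics
side {'fx': 555.6299556594369, 'fy': 555.6299556594369, 'cx': 323.5127163313596, 'cy': 241.16161707420346, 'R': array([[ 0.96310238, -0.26903474, -0.00735587],
       [-0.17127328, -0.59159083, -0.78783612],
       [ 0.20760361,  0.76002671, -0.615841  ]]), 't': array([-0.46928058,  0.12897556,  1.41083266])}
top {'fx': 603.1300835322055, 'fy': 603.1300835322055, 'cx': 312.3408265569477, 'cy': 243.35637485609757, 'R': array([[ 2.72153395e-02, -9.99609248e-01,  6.37788901e-03],
       [-9.78015051e-01, -2.79459434e-02, -2.06653296e-01],
       [ 2.06750782e-01, -6.13531828e-04, -9.78393447e-01]]), 't': array([-0.06654113,  0.48112807,  1.81111732])}
{'time': 0.1, 'joint_positions': array([-1.18490324,  0.32174736, -0.07009346,  1.45154579,  0.02259832,
        1.37081164, -0.05689661]), 'qd': array([-4.92882344e-04, -1.41899363e-03, -1.13303653e-03, -3.49260465e-03,
        8.45743052e-05,  2.12836481e-03,  4.32705079e-04]), 'joint_torque': array([-2.29837897e-04, -4.92570627e+01, -4.05863961e-01, -3.13398242e+01,
       -6.41547795e-02,  3.95282416e-02,  1.00064733e-04]), 'position': array([0.23600294, 0.60513435, 0.23557554]), 'tool_rot': array([-5.80550234e-01, -3.08724945e+00,  2.68534322e-03]), 'ft_force': array([ 0.83841027, -0.4193565 , -0.30705332]), 'torque': array([-0.01401731, -0.0328181 ,  0.03634262]), 'grip_force': 0.0, 'grip_width': 1.000685119311844}
```

View pics/side0.png

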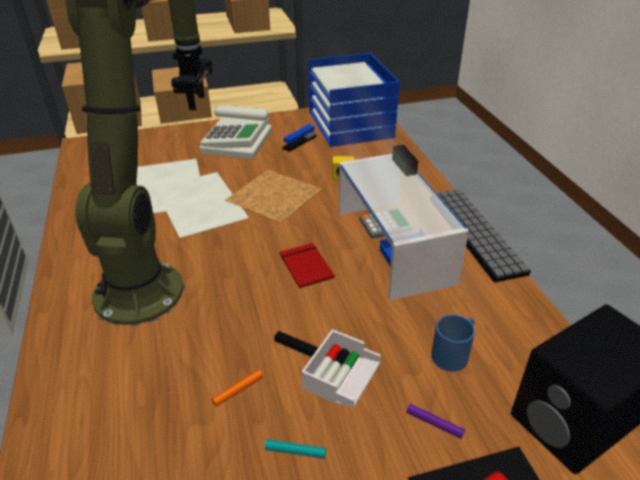

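View pics/top0.png

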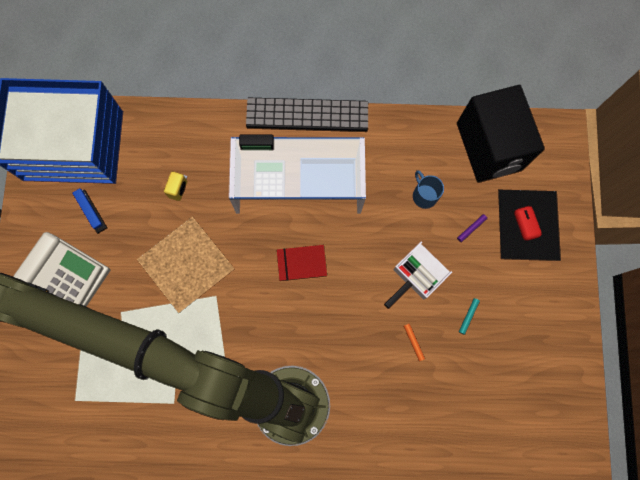

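Top view: caddy at about (422,268), with its handle tip at (388,304). The shelf is at (232–365, 138–208), with the pale blue tray in its right half (-y, about (328,178)) and the calculator in its left half (268,178). The mat is at (185,264), notebook (302,262), mug (428,190) and tape measure (175,185).
Look-alikes: orange (415,342), turquoise (469,316) and purple (472,228). The markers that fit are the red, black and green capped ones inside the white caddy. I'll confirm them in an enlarged crop.

```bash
python3 - <<'E'
import cv2
a=cv2.imread("pics/top0.png"); s=cv2.imread("pics/side0.png")
f=lambda i,x,y,w,h,k:cv2.resize(i[y:y+h,x:x+w],None,fx=k,fy=k,interpolation=cv2.INTER_CUBIC)
import numpy as np
cv2.imwrite("pics/c1.png",np.hstack([f(a,380,235,80,80,5),f(s,265,320,125,100,3.2)[:320] if 0 else cv2.resize(f(s,270,325,120,85,1),(400,400))]))
cv2.imwrite("pics/c2.png",f(a,222,128,152,90,5))
E
```

```text
(no output)
```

View pics/c1.png

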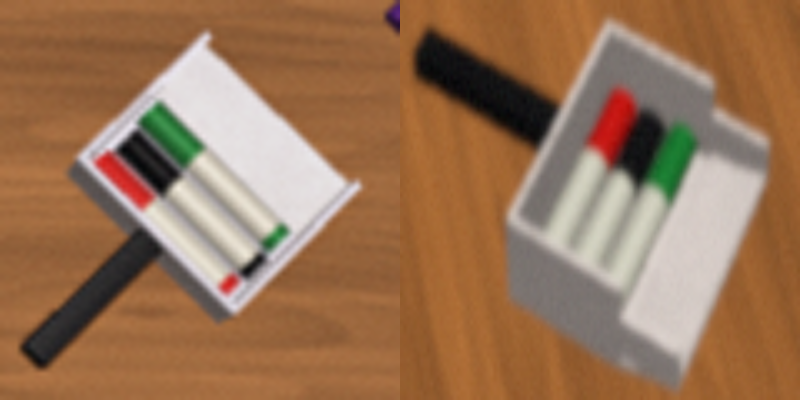

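View pics/c2.png

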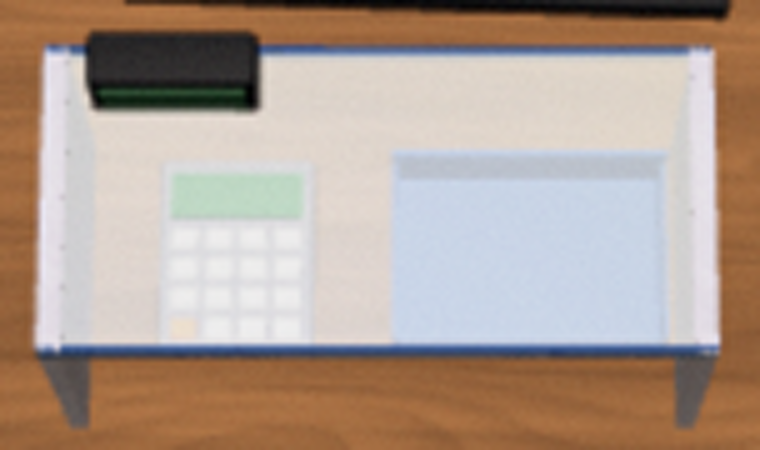

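The crop confirms red, black and green capped markers lying in the white caddy. Lip corners are at crop (208,37) and (357,186), back corners at (80,160) and (232,312), and the handle tip at (33,358). In the shelf crop, the board's top corners are at (38,348), (718,348), (45,48) and (712,48), and the tray's back corners at (392,152) and (667,152). Next I fit the poses.

```bash
cat > h.py <<'E'
import numpy as np
from scipy.optimize import least_squares
from scipy.spatial.transform import Rotation as Ro
from bench import ctrl
def proj(n,X):
    m=ctrl.camera_model(n); c=np.atleast_2d(X)@m["R"].T+m["t"]
    return np.c_[m["fx"]*c[:,0]/c[:,2]+m["cx"],m["fy"]*c[:,1]/c[:,2]+m["cy"]]
def back(n,px,z):
    m=ctrl.camera_model(n); C=-m["R"].T@m["t"]
    d=m["R"].T@np.array([(px[0]-m["cx"])/m["fx"],(px[1]-m["cy"])/m["fy"],1])
    return C+d*(z-C[2])/d[2]
def place(p,P,z0=0):
    P=np.atleast_2d(P); c,s=np.cos(p[2]),np.sin(p[2])
    return np.c_[p[0]+c*P[:,0]-s*P[:,1],p[1]+s*P[:,0]+c*P[:,1],P[:,2]+z0]
def fit(obs,p0,z0=0):
    f=lambda p:np.concatenate([(proj(n,place(p,P,z0))-np.array(px)).ravel() for n,P,px in obs])
    r=least_squares(f,p0,loss="soft_l1"); return r.x,r.fun.round(1)
E
python3 - <<'E'
from h import *
a=lambda l,o:np.array(l)/5+o
P=np.array([[70,66.5,36],[70,-66.5,36],[-51,66.5,55],[-51,-66.5,55],[-155,0,53]])/1e3
t=a([[208,37],[357,186],[80,160],[232,312],[33,356]],(380,235))
k=np.array([120/400,85/400]); s=lambda l:(np.array(l)-(400,0))*k+(270,325)
# side: corners back-left top, back-right top, lip-left top, lip-right tip
ps=s([[610,22],[512,216],[768,142]])
x,r=fit([("top",P,t),("side",P[[2,3,0]],ps)],[.35,-.3,-.8]); print("caddy",x,np.degrees(x[2]),r)
B=np.array([[-95,200,172],[-95,-200,172],[95,200,172],[95,-200,172]])/1e3
sb=np.array([[390,240],[467,231],[340,163]]) # rough
x,r=fit([("top",B,a([[38,346],[718,346],[45,46],[712,46]],(222,128)))],[.65,0,0]); print("riser",x,r,proj("side",place(x,B)).round())
print("tray back corners z50",back("top",a([392,152],(222,128)),.05),back("top",a([667,152],(222,128)),.05))
M=np.array([[110,110,4],[-110,110,4],[110,-110,4],[-110,-110,4]])/1e3
x,r=fit([("top",M,[[190,218],[138,262],[232,267],[180,311]])],[.45,.4,-.8]);print("mat",x,r)
for n,px,z in(("note",(302,262),.012),("mug",(428,190),.09),("tape",(175,185),.07)): print(n,back("top",px,z))
print(Ro.from_rotvec(ctrl.get_state()["tool_rot"]).as_matrix().round(3))
E
```

```text
caddy [ 0.40805231 -0.3908079  -0.78015339] -44.69949655087408 [-0.2 -1.9  0.9 -1.2 -1.  -1.1 -0.1 -0.1 -0.2 -1.  -2.2  0.  -3.7  1.
 -0.1  0.6]
riser [ 0.68723637 -0.00341646  0.02973157] [-0.4  0.6  0.3  0.5 -0.1 -0.6  0.2 -0.6] [[338. 163.]
 [394. 247.]
 [400. 153.]
 [468. 231.]]
tray back corners z50 [ 0.75796824 -0.00760602  0.05      ] [ 0.7631381  -0.18260515  0.05      ]
mat [ 0.41377796  0.34421751 -0.81345062] [-0.1 -1.6 -2.3 -0.4  2.5  0.1  0.1  3. ]
note [ 0.43036309 -0.02238428  0.012     ]
mug [ 0.65257593 -0.4047086   0.09      ]
tape [0.65202884 0.37926342 0.07      ]
[[-0.932  0.363 -0.001]
 [ 0.363  0.932 -0.002]
 [-0.    -0.002 -1.   ]]
```

```bash
cat >> h.py <<'E'
# pose = x,y,z, yaw deg, nose-down deg (tool x = caddy x, tool y = -caddy y)
def Rt(yaw,pit): return Ro.from_euler("ZY",[yaw,pit],degrees=True)*Ro.from_matrix(np.diag([1,-1,-1]))
def plan(P,start=None,n=5):
    """P: list of row poses; prints calls of n rows; start=(pos,Rotation)"""
    if start is None:
        s=ctrl.get_state(); start=(s["position"],Ro.from_rotvec(s["tool_rot"]))
    p,R=start
    for i in range(0,len(P),n):
        rows=[]
        for q in P[i:i+n]:
            tr=R.inv().apply(np.array(q[:3])-p).round(3); tu=(R.inv()*Rt(*q[3:5])).as_rotvec(degrees=True).round(1)
            rows.append('{"travel":%s,"turn":%s}'%(tr.tolist(),tu.tolist()))
        print("["+",".join(rows)+"]")
        p=p+R.apply(tr); R=R*Ro.from_rotvec(tu,degrees=True)
    print("end",p.round(4),R.as_rotvec().round(3)); return p,R
def lin(a,b,n): return [tuple(np.array(a)+(np.array(b)-a)*k/n) for k in range(1,n+1)]
CAD=np.array([.4081,-.3908,np.radians(-44.7)]); RIS=np.array([.6872,-.0034,.0297]); MAT=np.array([.4138,.3442])
E
python3 - <<'E'
from h import *
g=place(CAD,[-.115,0,.043])[0]; print(g,np.hypot(*g[:2]))
c=lin([68.7,.649,.237,158.7,0],[np.degrees(np.arctan2(g[1],g[0])),np.hypot(*g[:2]),.17,-44.7,0],25)
plan([(r*np.cos(np.radians(a)),r*np.sin(np.radians(a)),z,y,t) for a,r,z,y,t in c])
E
```

```text
[ 0.32635806 -0.30990961  0.043     ] 0.45005949552969104
[{"travel":[-0.05, -0.01, 0.001],"turn":[-0.1, 0.0, 8.1]},{"travel":[-0.099, -0.024, 0.004],"turn":[-0.1, 0.0, 16.3]},{"travel":[-0.146, -0.042, 0.007],"turn":[-0.1, 0.0, 24.4]},{"travel":[-0.19, -0.062, 0.009],"turn":[-0.1, 0.0, 32.5]},{"travel":[-0.233, -0.086, 0.012],"turn":[-0.1, 0.0, 40.7]}]
[{"travel":[-0.048, 0.005, 0.003],"turn":[0.0, 0.0, 8.1]},{"travel":[-0.095, 0.006, 0.006],"turn":[0.0, 0.0, 16.3]},{"travel":[-0.142, 0.004, 0.008],"turn":[0.0, 0.0, 24.4]},{"travel":[-0.188, -0.002, 0.011],"turn":[0.0, 0.0, 32.5]},{"travel":[-0.232, -0.011, 0.014],"turn":[0.0, 0.0, 40.7]}]
[{"travel":[-0.042, 0.018, 0.002],"turn":[0.0, 0.0, 8.1]},{"travel":[-0.083, 0.033, 0.005],"turn":[0.0, 0.0, 16.2]},{"travel":[-0.126, 0.044, 0.008],"turn":[0.0, 0.0, 24.4]},{"travel":[-0.168, 0.052, 0.01],"turn":[0.0, 0.0, 32.5]},{"travel":[-0.211, 0.056, 0.013],"turn":[0.0, -0.0, 40.6]}]
[{"travel":[-0.031, 0.028, 0.003],"turn":[0.0, -0.0, 8.2]},{"travel":[-0.064, 0.052, 0.006],"turn":[0.0, -0.0, 16.3]},{"travel":[-0.099, 0.074, 0.008],"turn":[0.0, -0.0, 24.4]},{"travel":[-0.134, 0.092, 0.011],"turn":[0.0, -0.0, 32.6]},{"travel":[-0.17, 0.108, 0.014],"turn":[0.0, -0.0, 40.7]}]
[{"travel":[-0.021, 0.033, 0.002],"turn":[0.0, -0.0, 8.2]},{"travel":[-0.043, 0.064, 0.005],"turn":[0.0, -0.0, 16.3]},{"travel":[-0.067, 0.093, 0.008],"turn":[0.0, -0.0, 24.4]},{"travel":[-0.094, 0.119, 0.01],"turn":[0.0, -0.0, 32.6]},{"travel":[-0.122, 0.143, 0.013],"turn":[0.0, -0.0, 40.7]}]
end [ 0.3259 -0.3102  0.17  ] [ 2.905e+00 -1.195e+00  1.000e-03]
```

Emit:
{"method": "step_arm", "body": {"commands": [{"travel":[-0.05,-0.01,0.001],"turn":[0,0,8.1]},{"travel":[-0.099,-0.024,0.004],"turn":[0,0,16.3]},{"travel":[-0.146,-0.042,0.007],"turn":[0,0,24.4]},{"travel":[-0.19,-0.062,0.009],"turn":[0,0,32.5]},{"travel":[-0.233,-0.086,0.012],"turn":[0,0,40.7]}], "gripper": 1}}

```text
time: 0.6
position: [0.4233, 0.4393, 0.224]
tool_rot: [1.626, 2.688, -0.0]
ft_force: [1.1, -0.4, -0.7]
grip_width: 1.003
grip_force: 0.0
```

Emit:
{"method": "step_arm", "body": {"commands": [{"travel":[-0.048,0.005,0.003],"turn":[0,0,8.1]},{"travel":[-0.095,0.006,0.006],"turn":[0,0,16.3]},{"travel":[-0.142,0.004,0.008],"turn":[0,0,24.4]},{"travel":[-0.188,-0.002,0.011],"turn":[0,0,32.5]},{"travel":[-0.232,-0.011,0.014],"turn":[0,0,40.7]}]}}

```text
time: 1.1
position: [0.5217, 0.2287, 0.2101]
tool_rot: [2.46, 1.954, -0.001]
ft_force: [1.2, -0.3, 0.8]
grip_width: 1.001
grip_force: 0.0
```

Emit:
{"method": "step_arm", "body": {"commands": [{"travel":[-0.042,0.018,0.002],"turn":[0,0,8.1]},{"travel":[-0.083,0.033,0.005],"turn":[0,0,16.2]},{"travel":[-0.126,0.044,0.008],"turn":[0,0,24.4]},{"travel":[-0.168,0.052,0.01],"turn":[0,0,32.5]},{"travel":[-0.211,0.056,0.013],"turn":[0,0,40.6]}]}}

```text
time: 1.6
position: [0.5292, 0.0109, 0.1973]
tool_rot: [2.985, 0.98, 0.0]
ft_force: [0.8, -1.1, -0.0]
grip_width: 0.995
grip_force: 0.0
```

Emit:
{"method": "step_arm", "body": {"commands": [{"travel":[-0.031,0.028,0.003],"turn":[0,0,8.2]},{"travel":[-0.064,0.052,0.006],"turn":[0,0,16.3]},{"travel":[-0.099,0.074,0.008],"turn":[0,0,24.4]},{"travel":[-0.134,0.092,0.011],"turn":[0,0,32.6]},{"travel":[-0.17,0.108,0.014],"turn":[0,0,40.7]}]}}

```text
time: 2.1
position: [0.4566, -0.1769, 0.1832]
tool_rot: [-3.139, 0.119, 0.0]
ft_force: [0.4, -0.7, -0.8]
grip_width: 0.998
grip_force: 0.0
```

Emit:
{"method": "step_arm", "body": {"commands": [{"travel":[-0.021,0.033,0.002],"turn":[0,0,8.2]},{"travel":[-0.043,0.064,0.005],"turn":[0,0,16.3]},{"travel":[-0.067,0.093,0.008],"turn":[0,0,24.4]},{"travel":[-0.094,0.119,0.01],"turn":[0,0,32.6]},{"travel":[-0.122,0.143,0.013],"turn":[0,0,40.7]}]}}

```text
time: 2.6
position: [0.3245, -0.3105, 0.1703]
tool_rot: [-2.902, 1.204, -0.0]
ft_force: [0.8, -0.2, 0.0]
grip_width: 0.996
grip_force: 0.0
```

```bash
python3 - <<'E'
from h import *
import cv2
s=ctrl.get_state(); print(s["time"],s["position"],s["joint_positions"].round(2)); R=Ro.from_rotvec(s["tool_rot"]); print((R*Ro.from_matrix(np.diag([1,-1,-1]))).as_euler("ZYX",degrees=True))
a=ctrl.get_image("side")[:,:,::-1]; b=ctrl.get_image("top")[:,:,::-1]
cv2.imwrite("pics/p1.png",np.hstack([cv2.resize(a[230:430,220:420],(400,400)),cv2.resize(b[190:340,350:500],(400,400))]))
g=place(CAD,[[-.115,0,.053],[-.155,0,.053],[-.049,0,.053]]); print(proj("side",g),proj("top",g))
E
```

```text
2.6 [ 0.32450423 -0.31052588  0.17031667] [-0.23 -0.15  0.88  2.04  0.12  1.2  -1.75]
[-4.50594398e+01 -6.02377493e-04  5.36191042e-03]
[[290.47175364 339.70162453]
 [275.04694534 333.12010314]
 [316.80392092 350.93714324]] [[395.68878019 296.06321413]
 [386.38734068 305.18314737]
 [410.90560443 281.14332772]]
```

View pics/p1.png

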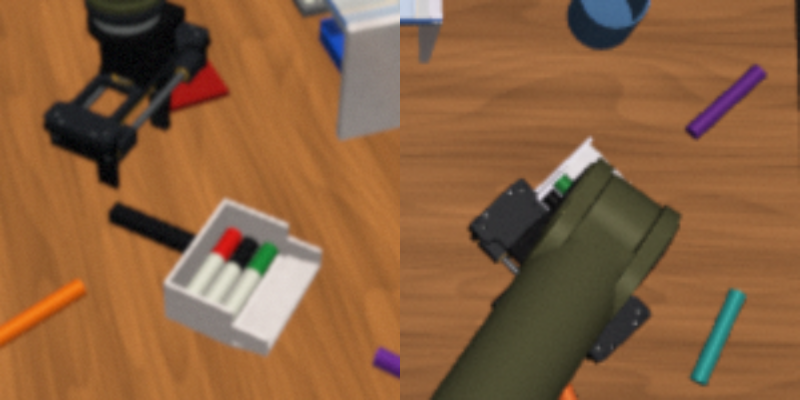

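The side crop shows the open gripper above the black handle, with the caddy untouched: handle tip at full-image (276,336), predicted (275,333). I'll descend and grip.

Emit:
{"method": "step_arm", "body": {"commands": [{"travel":[0.001,0,0.04],"turn":[0,0,0]},{"travel":[0.001,0,0.08],"turn":[0,0,0]},{"travel":[0.001,0,0.105],"turn":[0,0,0]},{"travel":[0.001,0,0.12],"turn":[0,0,0]},{"travel":[0.001,0,0.127],"turn":[0,0,0]}]}}

```text
time: 3.2
position: [0.3257, -0.3092, 0.0419]
tool_rot: [2.906, -1.193, -0.005]
ft_force: [-0.8, -0.1, 0.8]
grip_width: 1.002
grip_force: 0.0
```

Emit:
{"method": "step_arm", "body": {"commands": [{"travel":[0,0,0],"turn":[0,0,0]},{"travel":[0,0,0],"turn":[0,0,0]},{"travel":[0,0,0],"turn":[0,0,0]},{"travel":[0,0,0],"turn":[0,0,0]},{"travel":[0,0,0],"turn":[0,0,0]}], "gripper": 0.35, "force": 10}}

```text
time: 3.7
position: [0.3271, -0.3104, 0.0441]
tool_rot: [-2.905, 1.194, -0.002]
ft_force: [0.4, -0.5, -0.4]
grip_width: 0.629
grip_force: 0.0
```

Emit:
{"method": "step_arm", "body": {"commands": [{"travel":[0,0,0],"turn":[0,0,0]},{"travel":[0,0,0],"turn":[0,0,0]},{"travel":[0,0,0],"turn":[0,0,0]},{"travel":[0,0,0],"turn":[0,0,0]},{"travel":[0,0,0],"turn":[0,0,0]}], "gripper": 0, "force": 50}}

```text
time: 4.2
position: [0.3267, -0.3102, 0.0436]
tool_rot: [-2.906, 1.195, -0.0]
ft_force: [-0.5, 0.7, 0.4]
grip_width: 0.224
grip_force: 49.6
```

```bash
python3 - <<'E'
from h import *
az0=np.degrees(np.arctan2(-.3099,.3264))
cyl=lambda L:[(r*np.cos(np.radians(a)),r*np.sin(np.radians(a)),z,y,t) for a,r,z,y,t in L]
start=(np.array([.3264,-.3099,.043]),Rt(-44.7,0))
L=lin([az0,.450,.043,-44.7,0],[az0,.450,.133,-44.7,0],5)
L+=lin(L[-1],[az0,.425,.143,-44.7,7],5)
L+=lin(L[-1],[-14.5,.41,.14,1.7,7],15)
plan(cyl(L),start)
E
```

```text
[{"travel":[-0.0, 0.0, -0.018],"turn":[0.0, 0.0, 0.0]},{"travel":[-0.0, 0.0, -0.036],"turn":[0.0, 0.0, 0.0]},{"travel":[-0.0, 0.0, -0.054],"turn":[0.0, 0.0, 0.0]},{"travel":[-0.0, 0.0, -0.072],"turn":[0.0, 0.0, 0.0]},{"travel":[-0.0, 0.0, -0.09],"turn":[0.0, 0.0, 0.0]}]
[{"travel":[-0.005, 0.0, -0.002],"turn":[0.0, -1.4, 0.0]},{"travel":[-0.01, 0.0, -0.004],"turn":[0.0, -2.8, 0.0]},{"travel":[-0.015, 0.0, -0.006],"turn":[0.0, -4.2, -0.0]},{"travel":[-0.02, 0.0, -0.008],"turn":[0.0, -5.6, 0.0]},{"travel":[-0.025, 0.001, -0.01],"turn":[0.0, -7.0, 0.0]}]
[{"travel":[-0.002, -0.015, 0.0],"turn":[-0.4, 0.0, -3.1]},{"travel":[-0.004, -0.029, 0.001],"turn":[-0.8, 0.0, -6.1]},{"travel":[-0.006, -0.043, 0.001],"turn":[-1.1, -0.0, -9.2]},{"travel":[-0.009, -0.057, 0.002],"turn":[-1.5, -0.0, -12.3]},{"travel":[-0.012, -0.071, 0.003],"turn":[-1.9, 0.0, -15.4]}]
[{"travel":[-0.0, -0.014, -0.0],"turn":[-0.4, 0.0, -3.0]},{"travel":[-0.001, -0.028, -0.0],"turn":[-0.7, 0.0, -6.1]},{"travel":[-0.002, -0.042, 0.0],"turn":[-1.1, 0.0, -9.2]},{"travel":[-0.003, -0.056, 0.001],"turn":[-1.5, 0.0, -12.2]},{"travel":[-0.005, -0.07, 0.001],"turn":[-1.9, 0.0, -15.3]}]
[{"travel":[0.001, -0.014, 0.0],"turn":[-0.3, 0.0, -3.1]},{"travel":[0.002, -0.028, 0.0],"turn":[-0.7, 0.0, -6.1]},{"travel":[0.002, -0.042, 0.0],"turn":[-1.1, 0.0, -9.2]},{"travel":[0.002, -0.056, 0.001],"turn":[-1.5, 0.0, -12.3]},{"travel":[0.002, -0.07, 0.001],"turn":[-1.9, 0.0, -15.4]}]
end [ 0.3973 -0.1028  0.1398] [ 3.133  0.048 -0.192]
```

Emit:
{"method": "step_arm", "body": {"commands": [{"travel":[0,0,-0.01],"turn":[0,0,0]},{"travel":[0,0,-0.03],"turn":[0,0,0]},{"travel":[0,0,-0.055],"turn":[0,0,0]},{"travel":[0,0,-0.08],"turn":[0,0,0]},{"travel":[0,0,-0.09],"turn":[0,0,0]}]}}

```text
time: 4.7
position: [0.3274, -0.3111, 0.1359]
tool_rot: [-2.905, 1.195, -0.006]
ft_force: [0.4, 0.5, -2.5]
grip_width: 0.226
grip_force: 49.6
```

```bash
python3 - <<'E'
from h import *
import cv2
s=ctrl.get_state(); print(s["position"],s["joint_positions"].round(2),s["ft_force"],s["torque"])
a=ctrl.get_image("side")[:,:,::-1]
cv2.imwrite("pics/p2.png",cv2.resize(a[200:400,220:420],(600,600)))
E
```

```text
[ 0.32744492 -0.31111239  0.135877  ] [-0.26 -0.09  0.94  2.08  0.08  1.12 -1.71] [ 0.43903571  0.49099455 -2.4621003 ] [0.10897231 0.24850477 0.01126755]
```

View pics/p2.png

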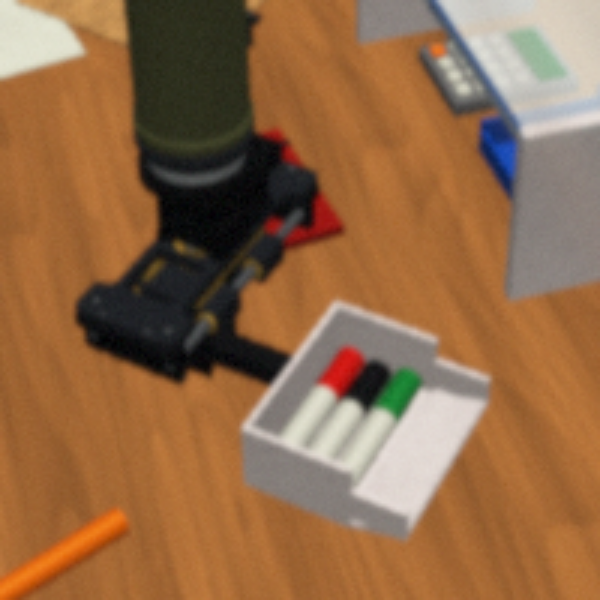

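The caddy is held about level with the three markers in place. In the crop its back corner is at (335,303) and its lip corners at (490,378) and (408,537). Next I tilt it slightly, draw it in and swing.

Emit:
{"method": "step_arm", "body": {"commands": [{"travel":[-0.005,0,-0.002],"turn":[0,-1.4,0]},{"travel":[-0.01,0,-0.004],"turn":[0,-2.8,0]},{"travel":[-0.015,0,-0.006],"turn":[0,-4.2,0]},{"travel":[-0.02,0,-0.008],"turn":[0,-5.6,0]},{"travel":[-0.025,0.001,-0.01],"turn":[0,-7,0]}]}}

```text
time: 5.25
position: [0.3076, -0.293, 0.1433]
tool_rot: [-2.858, 1.175, 0.18]
ft_force: [0.2, -0.0, -1.6]
grip_width: 0.226
grip_force: 49.6
```

```bash
python3 - <<'E'
from h import *
s=ctrl.get_state(); print(s["position"],np.hypot(*s["position"][:2]),s["joint_positions"].round(2)); R=Ro.from_rotvec(s["tool_rot"]); print((R*Ro.from_matrix(np.diag([1,-1,-1]))).as_euler("ZYX",degrees=True))
# predicted corners before tilt, at TCP .3274,-.3111,.1359 yaw -44.7
g=np.array([.3274,-.3111,.1359])
P=np.array([[-51,66.5,55],[70,66.5,36],[70,-66.5,36]])/1e3-[-.115,0,.043]
for t in(0,2,4): print(t,((proj("side",g+Ro.from_euler("ZY",[-44.7,t],degrees=True).apply(P))-[220,200])*3).round())
E
```

```text
[ 0.30762357 -0.29296812  0.14325102] 0.4248088756636353 [-0.26 -0.03  0.97  2.03  0.01  1.25 -1.65]
[-44.70467854   7.17064765  -0.05583222]
0 [[335. 299.]
 [491. 378.]
 [403. 515.]]
2 [[335. 301.]
 [489. 385.]
 [402. 522.]]
4 [[335. 304.]
 [488. 391.]
 [401. 528.]]
```

Emit:
{"method": "step_arm", "body": {"commands": [{"travel":[-0.001,-0.012,0],"turn":[-0.3,0,-2.5]},{"travel":[-0.004,-0.029,0.001],"turn":[-0.8,0,-6.1]},{"travel":[-0.006,-0.043,0.001],"turn":[-1.1,0,-9.2]},{"travel":[-0.009,-0.057,0.002],"turn":[-1.5,0,-12.3]},{"travel":[-0.012,-0.071,0.003],"turn":[-1.9,0,-15.4]}]}}

```text
time: 5.75
position: [0.3503, -0.2326, 0.142]
tool_rot: [-3.008, 0.773, 0.184]
ft_force: [1.2, -0.1, -1.4]
grip_width: 0.226
grip_force: 49.6
```

Emit:
{"method": "step_arm", "body": {"commands": [{"travel":[0,-0.014,0],"turn":[-0.4,0,-3]},{"travel":[-0.001,-0.028,0],"turn":[-0.7,0,-6.1]},{"travel":[-0.002,-0.042,0],"turn":[-1.1,0,-9.2]},{"travel":[-0.003,-0.056,0.001],"turn":[-1.5,0,-12.2]},{"travel":[-0.005,-0.07,0.001],"turn":[-1.9,0,-15.3]}]}}

```text
time: 6.25
position: [0.3794, -0.1696, 0.1416]
tool_rot: [-3.1, 0.367, 0.19]
ft_force: [0.1, 0.6, -1.9]
grip_width: 0.227
grip_force: 49.6
```

Emit:
{"method": "step_arm", "body": {"commands": [{"travel":[0.001,-0.014,0],"turn":[-0.3,0,-3.1]},{"travel":[0.002,-0.028,0],"turn":[-0.7,0,-6.1]},{"travel":[0.002,-0.042,0],"turn":[-1.1,0,-9.2]},{"travel":[0.002,-0.058,0.001],"turn":[-1.6,0,-12.8]},{"travel":[0.002,-0.07,0.001],"turn":[-1.9,0,-15.4]}]}}

```text
time: 6.75
position: [0.3977, -0.1013, 0.1402]
tool_rot: [3.133, 0.057, -0.192]
ft_force: [0.8, 0.2, -2.7]
grip_width: 0.221
grip_force: 49.6
```

```bash
cat >> h.py <<'E'
def now():
    s=ctrl.get_state(); R=Ro.from_rotvec(s["tool_rot"]); print(s["time"],s["position"].round(4),(R*Ro.from_matrix(np.diag([1,-1,-1]))).as_euler("ZYX",degrees=True).round(2),s["joint_positions"].round(2),s["ft_force"].round(1),s["grip_force"]); return s
def grip_from_lip(lx,ly,lz,t,yaw=1.7):   # lip in riser frame -> row pose (TCP)
    L=place(RIS,[lx,ly,lz])[0]; g=L-Ro.from_euler("ZY",[yaw,t],degrees=True).apply([.185,0,-.027]); return (*g,yaw,t)
E
python3 - <<'E'
from h import *
import cv2
now()
a=ctrl.get_image("side")[:,:,::-1]; b=ctrl.get_image("top")[:,:,::-1]
cv2.imwrite("pics/p3.png",np.hstack([cv2.resize(a[150:350,230:430],(400,400)),cv2.resize(b[120:320,220:420],(400,400))]))
L=[(-.12,-.094,.085,7),(-.025,-.094,.072,7)]
q=[grip_from_lip(*l) for l in L]; print(q)
E
```

```text
6.75 [ 0.3977 -0.1013  0.1402] [ 2.07  7.03 -0.01] [-0.54 -0.06  0.69  2.07  0.06  1.24 -1.41] [ 0.8  0.2 -2.7] 49.63314866647124
[(np.float64(0.38979311598331434), np.float64(-0.10627175145953602), np.float64(0.13434457462426797), 1.7, 7), (np.float64(0.48475121978813474), np.float64(-0.10345066624406424), np.float64(0.12134457462426797), 1.7, 7)]
```

View pics/p3.png

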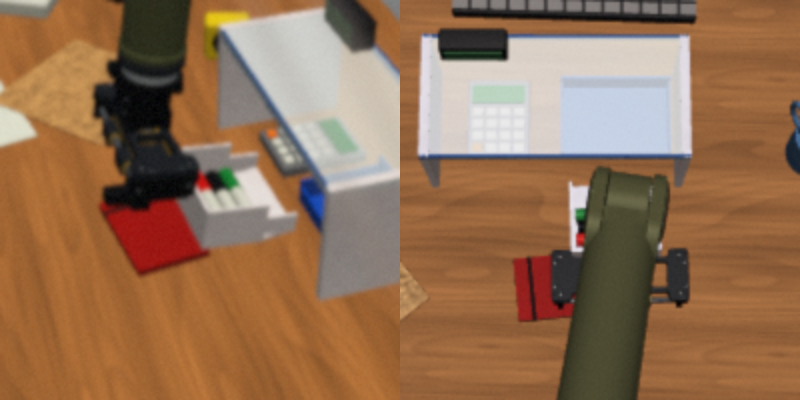

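Side crop: the caddy is level in front of the shelf with all three caps visible at about (220,185). In the top crop it lines up with the tray at (560–670, 78–155). Now I plan the insertion and pour.

```bash
python3 - <<'E'
from h import *
st=(np.array([.3973,-.1028,.1398]),Rt(1.7,7))
q0=(*st[0],1.7,7); q1=grip_from_lip(-.025,-.094,.072,7)
L=lin(q0,q1,5)
for k in range(1,6): L.append(grip_from_lip(-.025,-.094,.072-.01*k/5,7+8*k/5))
for k in range(1,16): L.append(grip_from_lip(-.025,-.094,.062-.017*k/15,15+18*k/15))
plan(L,st)
E
```

```text
[{"travel":[0.018, 0.001, 0.002],"turn":[0.0, 0.0, 0.0]},{"travel":[0.036, 0.001, 0.003],"turn":[0.0, 0.0, 0.0]},{"travel":[0.053, 0.002, 0.005],"turn":[0.0, 0.0, 0.0]},{"travel":[0.071, 0.003, 0.006],"turn":[0.0, 0.0, 0.0]},{"travel":[0.089, 0.003, 0.008],"turn":[0.0, 0.0, 0.0]}]
[{"travel":[0.001, 0.0, -0.004],"turn":[0.0, -1.6, 0.0]},{"travel":[0.002, 0.0, -0.007],"turn":[0.0, -3.2, 0.0]},{"travel":[0.004, 0.0, -0.01],"turn":[0.0, -4.8, -0.0]},{"travel":[0.005, 0.0, -0.013],"turn":[0.0, -6.4, 0.0]},{"travel":[0.007, 0.0, -0.016],"turn":[0.0, -8.0, -0.0]}]
[{"travel":[0.001, 0.0, -0.003],"turn":[-0.0, -1.2, 0.0]},{"travel":[0.002, 0.0, -0.005],"turn":[0.0, -2.4, 0.0]},{"travel":[0.003, 0.0, -0.008],"turn":[0.0, -3.6, 0.0]},{"travel":[0.004, 0.0, -0.011],"turn":[0.0, -4.8, 0.0]},{"travel":[0.005, 0.0, -0.014],"turn":[0.0, -6.0, 0.0]}]
[{"travel":[0.001, 0.0, -0.002],"turn":[0.0, -1.2, 0.0]},{"travel":[0.002, 0.0, -0.005],"turn":[0.0, -2.4, -0.0]},{"travel":[0.003, 0.0, -0.008],"turn":[0.0, -3.6, 0.0]},{"travel":[0.005, 0.0, -0.011],"turn":[0.0, -4.8, 0.0]},{"travel":[0.006, 0.0, -0.013],"turn":[0.0, -6.0, 0.0]}]
[{"travel":[0.001, 0.0, -0.003],"turn":[0.0, -1.2, -0.0]},{"travel":[0.002, 0.0, -0.006],"turn":[0.0, -2.4, 0.0]},{"travel":[0.004, 0.0, -0.009],"turn":[0.0, -3.6, 0.0]},{"travel":[0.005, 0.0, -0.012],"turn":[0.0, -4.8, 0.0]},{"travel":[0.006, 0.0, -0.015],"turn":[0.0, -6.0, 0.0]}]
end [ 0.5245 -0.102   0.1689] [ 3.004  0.045 -0.89 ]
```

Emit:
{"method": "step_arm", "body": {"commands": [{"travel":[0.018,0.001,0.002],"turn":[0,0,0]},{"travel":[0.042,0.001,0.003],"turn":[0,0,0]},{"travel":[0.064,0.002,0.005],"turn":[0,0,0]},{"travel":[0.08,0.003,0.006],"turn":[0,0,0]},{"travel":[0.089,0.003,0.008],"turn":[0,0,0]}]}}

```text
time: 7.35
position: [0.486, -0.1042, 0.1213]
tool_rot: [3.131, 0.047, -0.192]
ft_force: [-0.3, -0.1, -1.6]
grip_width: 0.227
grip_force: 49.6
```

```bash
python3 - <<'E'
from h import *
import cv2
now()
a=ctrl.get_image("side")[:,:,::-1]; b=ctrl.get_image("top")[:,:,::-1]
cv2.imwrite("pics/p4.png",np.hstack([cv2.resize(a[150:350,270:470],(400,400)),cv2.resize(b[120:320,220:420],(400,400))]))
E
```

```text
7.35 [ 0.486  -0.1042  0.1213] [ 1.7   7.02 -0.12] [-0.5   0.21  0.72  1.89 -0.11  1.21 -1.28] [-0.3 -0.1 -1.6] 49.632017808035016
```

View pics/p4.png

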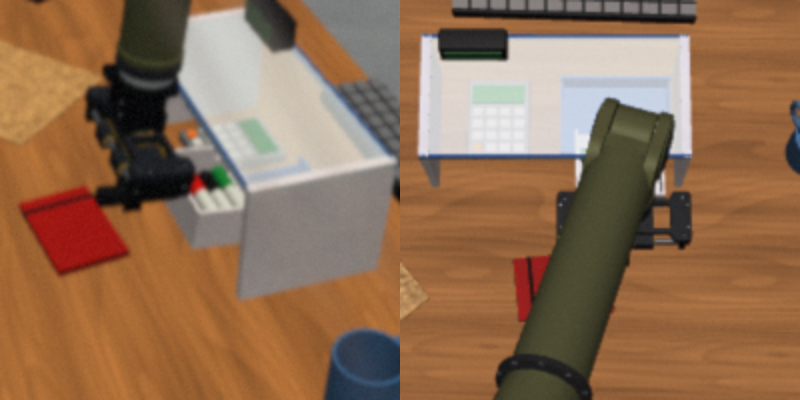

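The lip is under the board over the tray. In the top crop the caddy's sides are at x 577 and 665, within the tray at 560–670, and the markers are still in it. I'll pour slowly, pivoting about the lip.

Emit:
{"method": "step_arm", "body": {"commands": [{"travel":[0.001,0,-0.004],"turn":[0,-1.6,0]},{"travel":[0.002,0,-0.007],"turn":[0,-3.2,0]},{"travel":[0.004,0,-0.01],"turn":[0,-4.8,0]},{"travel":[0.005,0,-0.013],"turn":[0,-6.4,0]},{"travel":[0.007,0,-0.016],"turn":[0,-8,0]}]}}

```text
time: 7.95
position: [0.4929, -0.1035, 0.1371]
tool_rot: [3.11, 0.046, -0.412]
ft_force: [-0.8, 0.0, -1.9]
grip_width: 0.222
grip_force: 49.6
```

Emit:
{"method": "step_arm", "body": {"commands": [{"travel":[0.001,0,-0.003],"turn":[0,-1.2,0]},{"travel":[0.002,0,-0.005],"turn":[0,-2.4,0]},{"travel":[0.003,0,-0.008],"turn":[0,-3.6,0]},{"travel":[0.004,0,-0.011],"turn":[0,-4.8,0]},{"travel":[0.005,0,-0.014],"turn":[0,-6,0]}]}}

```text
time: 8.45
position: [0.5024, -0.1029, 0.1491]
tool_rot: [3.082, 0.047, -0.574]
ft_force: [0.4, -0.1, -1.4]
grip_width: 0.23
grip_force: 49.6
```

Emit:
{"method": "step_arm", "body": {"commands": [{"travel":[0.001,0,-0.002],"turn":[0,-1.2,0]},{"travel":[0.002,0,-0.005],"turn":[0,-2.4,0]},{"travel":[0.003,0,-0.008],"turn":[0,-3.6,0]},{"travel":[0.005,0,-0.011],"turn":[0,-4.8,0]},{"travel":[0.006,0,-0.013],"turn":[0,-6,0]}]}}

```text
time: 8.95
position: [0.513, -0.1026, 0.159]
tool_rot: [3.046, 0.046, -0.734]
ft_force: [0.5, -0.5, -1.9]
grip_width: 0.225
grip_force: 49.6
```

Emit:
{"method": "step_arm", "body": {"commands": [{"travel":[0.001,0,-0.003],"turn":[0,-1.2,0]},{"travel":[0.002,0,-0.006],"turn":[0,-2.4,0]},{"travel":[0.004,0,-0.009],"turn":[0,-3.6,0]},{"travel":[0.005,0,-0.012],"turn":[0,-4.8,0]},{"travel":[0.006,0,-0.015],"turn":[0,-6,0]}]}}

```text
time: 9.45
position: [0.5249, -0.1022, 0.1696]
tool_rot: [3.002, 0.046, -0.892]
ft_force: [-0.3, 0.0, -1.6]
grip_width: 0.227
grip_force: 49.6
```

Emit:
{"method": "step_arm", "body": {"commands": [{"travel":[0,0,0],"turn":[0,0,0]},{"travel":[0,0,0],"turn":[0,0,0]},{"travel":[0,0,0],"turn":[0,0,0]},{"travel":[0,0,0],"turn":[0,0,0]},{"travel":[0,0,0],"turn":[0,0,0]}]}}

```text
time: 9.95
position: [0.5246, -0.1022, 0.1697]
tool_rot: [3.003, 0.046, -0.889]
ft_force: [-0.7, 1.1, -0.9]
grip_width: 0.225
grip_force: 49.6
```

```bash
python3 - <<'E'
from h import *
import cv2
now()
a=ctrl.get_image("side")[:,:,::-1]; b=ctrl.get_image("top")[:,:,::-1]
cv2.imwrite("pics/p5.png",np.hstack([cv2.resize(a[150:300,300:450],(400,400),interpolation=2),cv2.resize(b[130:230,270:370],(400,400),interpolation=2)]))
E
```

```text
9.95 [ 0.5246 -0.1022  0.1697] [ 1.730e+00  3.299e+01 -3.000e-02] [-0.35  0.63  0.67  1.41 -0.19  1.78 -1.2 ] [-0.7  1.1 -0.9] 49.632830740883946
```

View pics/p5.png

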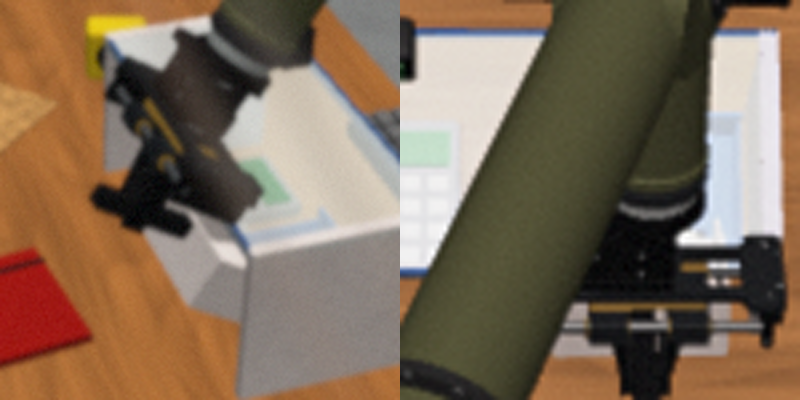

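```bash
python3 - <<'E'
from h import *
st=(np.array([.5245,-.102,.1689]),Rt(1.7,33))
L=[grip_from_lip(-.025,-.094,.045+.033*k/10,33-26*k/10) for k in range(1,11)]
L+=lin(L[-1],(.395,-.104,.145,1.7,7),5)
plan(L,st)
E
```

```text
[{"travel":[-0.002, 0.0, 0.006],"turn":[0.0, 2.6, -0.0]},{"travel":[-0.005, 0.0, 0.012],"turn":[-0.0, 5.2, 0.0]},{"travel":[-0.007, 0.0, 0.017],"turn":[-0.0, 7.8, 0.0]},{"travel":[-0.009, 0.0, 0.023],"turn":[-0.0, 10.4, 0.0]},{"travel":[-0.01, 0.0, 0.029],"turn":[-0.0, 13.0, 0.0]}]
[{"travel":[-0.002, 0.0, 0.005],"turn":[-0.0, 2.6, 0.0]},{"travel":[-0.004, 0.0, 0.011],"turn":[-0.0, 5.2, 0.0]},{"travel":[-0.005, 0.0, 0.016],"turn":[-0.0, 7.8, -0.0]},{"travel":[-0.006, 0.0, 0.021],"turn":[-0.0, 10.4, -0.0]},{"travel":[-0.007, 0.0, 0.027],"turn":[-0.0, 13.0, -0.0]}]
[{"travel":[-0.018, -0.0, -0.002],"turn":[-0.0, 0.0, 0.0]},{"travel":[-0.036, -0.001, -0.003],"turn":[-0.0, 0.0, 0.0]},{"travel":[-0.055, -0.001, -0.004],"turn":[-0.0, 0.0, 0.0]},{"travel":[-0.073, -0.001, -0.006],"turn":[-0.0, 0.0, 0.0]},{"travel":[-0.091, -0.002, -0.007],"turn":[-0.0, 0.0, 0.0]}]
end [ 0.395  -0.1038  0.1451] [ 3.134  0.046 -0.192]
```

Emit:
{"method": "step_arm", "body": {"commands": [{"travel":[-0.002,0,0.006],"turn":[0,2.6,0]},{"travel":[-0.005,0,0.012],"turn":[0,5.2,0]},{"travel":[-0.007,0,0.017],"turn":[0,7.8,0]},{"travel":[-0.009,0,0.023],"turn":[0,10.4,0]},{"travel":[-0.01,0,0.029],"turn":[0,13,0]}]}}

```text
time: 10.55
position: [0.5002, -0.103, 0.1507]
tool_rot: [3.088, 0.047, -0.542]
ft_force: [0.7, 0.3, -1.2]
grip_width: 0.225
grip_force: 49.6
```

Emit:
{"method": "step_arm", "body": {"commands": [{"travel":[-0.002,0,0.005],"turn":[0,2.6,0]},{"travel":[-0.004,0,0.011],"turn":[0,5.2,0]},{"travel":[-0.005,0,0.016],"turn":[0,7.8,0]},{"travel":[-0.006,0,0.021],"turn":[0,10.4,0]},{"travel":[-0.007,0,0.027],"turn":[0,13,0]}]}}

```text
time: 11.05
position: [0.4844, -0.1035, 0.1277]
tool_rot: [3.134, 0.047, -0.189]
ft_force: [0.1, -0.6, -0.5]
grip_width: 0.229
grip_force: 49.6
```

Emit:
{"method": "step_arm", "body": {"commands": [{"travel":[-0.014,0,-0.002],"turn":[0,0,0]},{"travel":[-0.036,-0.001,-0.003],"turn":[0,0,0]},{"travel":[-0.058,-0.001,-0.004],"turn":[0,0,0]},{"travel":[-0.078,-0.001,-0.006],"turn":[0,0,0]},{"travel":[-0.091,-0.002,-0.007],"turn":[0,0,0]}]}}

```text
time: 11.55
position: [0.3936, -0.1045, 0.1459]
tool_rot: [3.134, 0.047, -0.193]
ft_force: [-0.0, 0.6, -0.8]
grip_width: 0.221
grip_force: 49.6
```

```bash
python3 - <<'E'
from h import *
import cv2
now()
a=ctrl.get_image("side")[:,:,::-1]; b=ctrl.get_image("top")[:,:,::-1]
cv2.imwrite("pics/full_side6.png",a); cv2.imwrite("pics/full_top6.png",b)
cv2.imwrite("pics/p6.png",np.hstack([cv2.resize(a[170:290,270:390],(400,400),interpolation=2),cv2.resize(b[130:230,270:370],(400,400),interpolation=2)]))
E
```

```text
11.55 [ 0.3936 -0.1045  0.1459] [1.7  7.04 0.03] [-0.56 -0.08  0.72  2.07  0.08  1.25 -1.42] [-0.   0.6 -0.8] 49.631670685485005
```

View pics/p6.png

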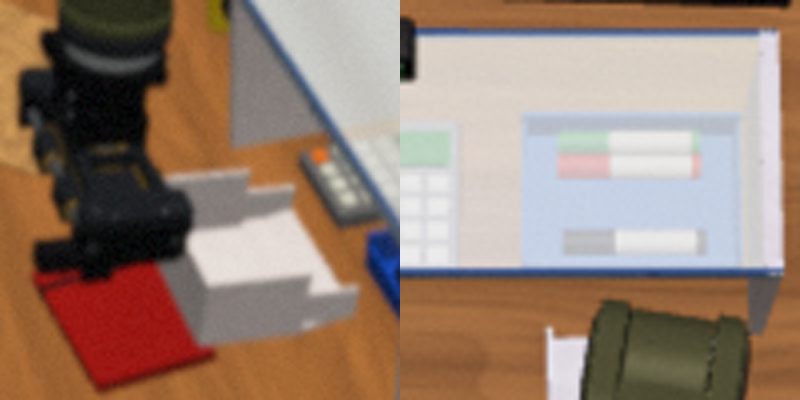

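The three markers (green, red and black caps) lie flat in the tray, and the side crop shows the caddy empty. On to the mat.

```bash
python3 - <<'E'
from h import *
cyl=lambda L:[(r*np.cos(np.radians(a)),r*np.sin(np.radians(a)),z,y,t) for a,r,z,y,t in L]
st=(np.array([.395,-.1038,.1451]),Rt(1.7,7))
g=np.array([*MAT,0])-Ro.from_euler("Z",90,degrees=True).apply([.115,0,0]); print(g)
az,r=np.degrees(np.arctan2(g[1],g[0])),np.hypot(*g[:2])
L=lin([-14.7,.4084,.1451,1.7,7],[18,.415,.2,75,7],10)
L+=lin(L[-1],[az,r,.12,90,0],5)
plan(cyl(L),st)
from h import back
for n,px in (("green",(325,165)),("red",(327,171.5)),("black",(328.7,190.5))):
    d=back("top",px,.015)[:2]-RIS[:2]; c,s=np.cos(RIS[2]),np.sin(RIS[2]); print(n,c*d[0]+s*d[1]-.015,-s*d[0]+c*d[1]+.094)
E
```

```text
[0.4138 0.2292 0.    ]
[{"travel":[0.006, -0.023, -0.006],"turn":[-0.9, 0.0, -7.3]},{"travel":[0.01, -0.045, -0.012],"turn":[-1.8, -0.0, -14.6]},{"travel":[0.014, -0.068, -0.018],"turn":[-2.7, -0.0, -21.8]},{"travel":[0.016, -0.092, -0.024],"turn":[-3.6, 0.0, -29.1]},{"travel":[0.016, -0.115, -0.03],"turn":[-4.5, 0.0, -36.4]}]
[{"travel":[0.014, -0.019, -0.007],"turn":[-0.9, 0.0, -7.3]},{"travel":[0.026, -0.038, -0.014],"turn":[-1.8, 0.0, -14.5]},{"travel":[0.037, -0.059, -0.021],"turn":[-2.7, 0.0, -21.8]},{"travel":[0.047, -0.08, -0.028],"turn":[-3.5, 0.0, -29.1]},{"travel":[0.056, -0.102, -0.034],"turn":[-4.4, 0.0, -36.4]}]
[{"travel":[0.021, 0.001, 0.013],"turn":[-0.4, 1.4, -2.9]},{"travel":[0.043, 0.0, 0.027],"turn":[-0.6, 2.8, -5.9]},{"travel":[0.066, -0.001, 0.04],"turn":[-0.8, 4.2, -8.9]},{"travel":[0.088, -0.004, 0.053],"turn":[-0.9, 5.6, -11.9]},{"travel":[0.111, -0.007, 0.067],"turn":[-1.0, 7.0, -14.9]}]
end [0.4141 0.2292 0.1198] [2.222e+00 2.221e+00 2.000e-03]
green 0.045801828016884004 0.008539043025292
red 0.02374758075137405 0.002231551949330224
black -0.04013040528183425 -0.002741275461639353
```

Emit:
{"method": "step_arm", "body": {"commands": [{"travel":[0.006,-0.023,-0.006],"turn":[-0.9,0,-7.3]},{"travel":[0.01,-0.045,-0.012],"turn":[-1.8,0,-14.6]},{"travel":[0.014,-0.068,-0.018],"turn":[-2.7,0,-21.8]},{"travel":[0.016,-0.092,-0.024],"turn":[-3.6,0,-29.1]},{"travel":[0.016,-0.115,-0.03],"turn":[-4.5,0,-36.4]}]}}

```text
time: 12.15
position: [0.4119, 0.0125, 0.1736]
tool_rot: [2.92, 1.026, -0.179]
ft_force: [0.5, -1.2, -1.2]
grip_width: 0.226
grip_force: 49.6
```

Emit:
{"method": "step_arm", "body": {"commands": [{"travel":[0.014,-0.019,-0.007],"turn":[-0.9,0,-7.3]},{"travel":[0.026,-0.038,-0.014],"turn":[-1.8,0,-14.5]},{"travel":[0.037,-0.059,-0.021],"turn":[-2.7,0,-21.8]},{"travel":[0.047,-0.08,-0.028],"turn":[-3.5,0,-29.1]},{"travel":[0.056,-0.102,-0.034],"turn":[-4.4,0,-36.4]}]}}

```text
time: 12.65
position: [0.395, 0.1297, 0.2005]
tool_rot: [2.424, 1.873, -0.149]
ft_force: [1.0, -0.4, -2.0]
grip_width: 0.228
grip_force: 49.6
```

Emit:
{"method": "step_arm", "body": {"commands": [{"travel":[0.021,0.001,0.013],"turn":[-0.4,1.4,-2.9]},{"travel":[0.043,0,0.027],"turn":[-0.6,2.8,-5.9]},{"travel":[0.066,-0.001,0.04],"turn":[-0.8,4.2,-8.9]},{"travel":[0.088,-0.004,0.053],"turn":[-0.9,5.6,-11.9]},{"travel":[0.111,-0.007,0.067],"turn":[-1,7,-14.9]}]}}

```text
time: 13.15
position: [0.4147, 0.2299, 0.1195]
tool_rot: [2.219, 2.224, 0.002]
ft_force: [-0.2, 1.1, -1.8]
grip_width: 0.223
grip_force: 49.6
```

```bash
python3 -c "
from h import *
now()"
```

```text
13.15 [0.4147 0.2299 0.1195] [ 9.014e+01 -6.000e-02 -6.000e-02] [-0.95  0.04  0.4   2.03 -0.02  1.08 -0.54] [-0.2  1.1 -1.8] 49.634470883756876
```

Emit:
{"method": "step_arm", "body": {"commands": [{"travel":[0,0,0.025],"turn":[0,0,0]},{"travel":[0,0,0.045],"turn":[0,0,0]},{"travel":[0,0,0.06],"turn":[0,0,0]},{"travel":[0,0,0.067],"turn":[0,0,0]},{"travel":[0,0,0.071],"turn":[0,0,0]}]}}

```text
time: 13.65
position: [0.4142, 0.2287, 0.0485]
tool_rot: [2.221, 2.221, -0.001]
ft_force: [-0.3, -1.2, -1.4]
grip_width: 0.223
grip_force: 49.6
```

Emit:
{"method": "step_arm", "body": {"commands": [{"travel":[0,0,0],"turn":[0,0,0]},{"travel":[0,0,0.001],"turn":[0,0,0]},{"travel":[0,0,0.001],"turn":[0,0,0]},{"travel":[0,0,0.001],"turn":[0,0,0]}]}}

```text
time: 14.05
position: [0.4144, 0.229, 0.0487]
tool_rot: [2.221, 2.222, 0.003]
ft_force: [-0.1, 0.2, -0.5]
grip_width: 0.227
grip_force: 49.6
```

```bash
python3 - <<'E'
from h import *
import cv2
s=now(); print(s["torque"])
cv2.imwrite("pics/side7.png",ctrl.get_image("side")[:,:,::-1])
E
```

```text
14.05 [0.4144 0.229  0.0487] [ 9.002e+01 -5.000e-02 -8.000e-02] [-0.94  0.14  0.4   2.1  -0.07  0.92 -0.5 ] [-0.1  0.2 -0.5] 49.63309697806835
[-0.18561416  0.04999091 -0.04658213]
```

Emit:
{"method": "step_arm", "body": {"commands": [{"travel":[0,0,0.0015],"turn":[0,0,0]},{"travel":[0,0,0.0015],"turn":[0,0,0]},{"travel":[0,0,0.0015],"turn":[0,0,0]}]}}

```text
time: 14.4
position: [0.4145, 0.2289, 0.0471]
tool_rot: [2.221, 2.221, 0.002]
ft_force: [-0.5, -1.4, 3.6]
grip_width: 0.226
grip_force: 49.6
```

Emit:
{"method": "step_arm", "body": {"commands": [{"travel":[0,0,0],"turn":[0,0,0]},{"travel":[0,0,0],"turn":[0,0,0]},{"travel":[0,0,0],"turn":[0,0,0]},{"travel":[0,0,0],"turn":[0,0,0]},{"travel":[0,0,0],"turn":[0,0,0]}], "gripper": 0.7}}

```text
time: 14.9
position: [0.414, 0.2288, 0.0465]
tool_rot: [2.221, 2.222, 0.001]
ft_force: [-0.8, 0.5, 0.0]
grip_width: 0.591
grip_force: 0.0
```

Emit:
{"method": "step_arm", "body": {"commands": [{"travel":[0,0,-0.01],"turn":[0,0,0]},{"travel":[0,0,-0.035],"turn":[0,0,0]},{"travel":[0,0,-0.07],"turn":[0,0,0]},{"travel":[0,0,-0.11],"turn":[0,0,0]},{"travel":[0,0,-0.15],"turn":[0,0,0]}]}}

```text
time: 15.4
position: [0.4138, 0.2284, 0.1988]
tool_rot: [2.221, 2.221, 0.001]
ft_force: [0.6, 0.5, -1.1]
grip_width: 0.699
grip_force: 0.0
```

Emit:
{"method": "step_arm", "body": {"commands": [{"travel":[-0.02,0,0],"turn":[0,0,0]},{"travel":[-0.05,0,0],"turn":[0,0,0]},{"travel":[-0.08,0,0],"turn":[0,0,0]},{"travel":[-0.08,0,0],"turn":[0,0,0]},{"travel":[-0.08,0,0],"turn":[0,0,0]}]}}

```text
time: 15.9
position: [0.414, 0.1481, 0.1968]
tool_rot: [-2.223, -2.219, -0.002]
ft_force: [0.1, 0.6, -0.1]
grip_width: 0.701
grip_force: 0.0
```

```bash
python3 - <<'E'
from h import *
import cv2
now()
b0=cv2.imread("pics/top0.png"); s0=cv2.imread("pics/side0.png")
b=ctrl.get_image("top")[:,:,::-1].copy(); a=ctrl.get_image("side")[:,:,::-1].copy(); cv2.imwrite("pics/top8.png",b); cv2.imwrite("pics/side8.png",a)
# white-caddy mask on the mat, both views, against the expected outline
P=np.array([[70,66.5,36],[70,-66.5,36],[70,-66.5,14],[-51,-66.5,0],[-51,66.5,0],[70,66.5,14],[-51,66.5,55],[-51,-66.5,55],[25,66.5,0],[25,-66.5,0],[30,66.5,55],[30,-66.5,55]])/1e3
pose=[MAT[0],MAT[1],np.pi/2]
for n,i in(("top",b),("side",a)):
    q=proj(n,place(pose,P,.004)); h=cv2.convexHull(q.astype(np.float32)); m=np.zeros(i.shape[:2],np.uint8); cv2.fillConvexPoly(m,h.astype(int),255)
    hsv=cv2.cvtColor(i,cv2.COLOR_BGR2HSV); w=((hsv[:,:,1]<45)&(hsv[:,:,2]>80)).astype(np.uint8)
    x,y,W,H=cv2.boundingRect(h.astype(int)); win=np.zeros_like(w); win[y-12:y+H+12,x-12:x+W+12]=1
    k,l,st,ce=cv2.connectedComponentsWithStats(w*win); j=1+st[1:,4].argmax()
    print(n,"expected box",(x,y,W,H),"area",(m>0).sum(),"seen",st[j],"IoU",((l==j)&(m>0)).sum()/((l==j)|(m>0)).sum())
# bystanders: pixel change since start
for n,c in(("note",(302,262)),("mug",(428,190)),("tape",(175,185))):
    d=cv2.absdiff(b,b0)[c[1]-22:c[1]+22,c[0]-30:c[0]+30]; print(n,(d.max(2)>40).mean())
E
```

```text
15.9 [0.414  0.1481 0.1968] [ 8.991e+01 -7.000e-02 -5.000e-02] [-0.9  -0.14  0.46  2.01  0.06  1.25 -0.46] [ 0.1  0.6 -0.1] 0.0
top expected box (158, 239, 45, 47) area 1941 seen [ 161  242   41   45 1635] IoU 0.8226299694189603
side expected box (246, 170, 51, 37) area 1452 seen [247 173  48  33 939] IoU 0.6466942148760331
note 0.0
mug 0.0
tape 0.0
```

The caddy appears where expected in both views (boxes agree to about 3 px), contact was felt before release, and the bystanders are unchanged. One last numeric check on the tray, then I hand in.

```bash
python3 - <<'E'
from h import *
import cv2
d=cv2.absdiff(cv2.imread("pics/top8.png"),cv2.imread("pics/full_top6.png"))[157:197,300:358]; print("tray change",(d.max(2)>30).mean())
s=ctrl.get_state(); print(s["qd"].round(3))
if (d.max(2)>30).mean()<.05: print(ctrl.close_job())
E
```

```text
tray change 0.0
[-0.006  0.008 -0.007 -0.004 -0.     0.002  0.001]
the job is handed in; nothing more can be done
None
```

I handed in the job at about 16 s: all three markers are lying in the pen tray, the empty caddy has been let go in the middle of the mat, and the mug, tape measure and notebook haven't moved; no verdict came back.

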